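Find the loose clamp nut, nip it up and tag it

ROBOT

A 6-joint arm with a two-finger parallel gripper is mounted at the origin on a cart in front of the work surface, level with it; the furniture and walls round the work are solid. World frame = base frame: x ahead of the robot, y to its left, z up, the work surface at z = 0. Lengths are in m, angles in rad, forces in N, time in s.
With the tool pointing down it reaches from about 0.425 to 0.95 m from the base axis. Payload 3.5 kg.
Tool frame: the origin (TCP) lies midway between the tips of the shut fingers; the grasp point (between the pads) lies 19 mm behind it; z points along the fingers, y is the line along which they close (so a half turn about z gives the same grasp; the last joint's range is limited). The gripper opens to 85 mm and grips with 20 to 120 N. Pads are 22 mm wide; open, the fingers measure 114 mm over their backs; the gripper's body (76 mm by 85 mm) begins 54 mm behind the grasp point. The pads swing forward as they close: fully open they stand 13 mm farther back than shut.
Start: joints at [-1.452, 0.286, 1.577, -0, 1.279, -0.15], TCP at [0.179, -0.651, 0.231] pointing down, gripper open.
Joint ranges: [-2.77, 2.77], [-0.9, 2.22], [0.21, 2.48], [-1.53, 4.67], [0.24, 2.81], [-2.84, 2.84]. Speed limits (rad/s): [2.79, 2.79, 3.14, 3.14, 3.14, 3.14].

INTERFACE

Orientations are given as a unit quaternion [x, y, z, w].
In Python, from plant import ctrl gives the robot as it stands.
- The arm moves only by the tool arm_command, never from a script. Its argument "steps" is one flat list of numbers, 5 for each row, row after row: the opening in per cent of the stroke, from 0 (shut) to 100 (fully open), then the shift along the tool's x, y, z each as a share of 25 mm, from -1 to 1, then the turn about the tool's z as a share of 0.1 rad, from -1 to 1. In form: [grip, tx, ty, tz, spin, grip, tx, ty, tz, spin, ...]. A call has 1 to 8 rows; each row shifts and turns the commanded pose from where the row before left it, along the tool's axes as they then stand; what a row does not reach is not made up. A row lasts 1/12 s, in which the tool goes at most 41.7 mm and 7.16 degrees, less where a joint would pass 70% of its speed; a pose out of reach is approached as far as the arm can. A call with a number of a shift or a turn outside -1 to 1 is refused whole. A call with a gripper value outside its range is refused whole. The fingers move at their own pace and stop on an object; "squeeze" is the grip in N (left out, the last holds). Time passes only in rows, so rows that do not move let the fingers close. It gives the time, the measured TCP pose, the force, the opening and the grip force at its end, in the units of the state.
- ctrl.get_state(): the state, without advancing time (a new reading comes with each control period).
- ctrl.read_camera(name): name is "scene" or "top" or "wrist"; returns the picture (384x512x3 uint8, red, green, blue); there is no depth.
- ctrl.camera_model(name): a dict with "intrinsics" (3x3 intrinsics, pixels), "rvec" (rotation vector, rad) and "tvec" (3), from world to camera coordinates, as OpenCV has them. Camera axes: x right, y down, z forward; pixel columns grow to the right and rows downward; lengths in m; the calibration is good to about 2 mm. A picture is of the moment at which its call begins: read the wrist's pose just before it. camera_model takes no time and is no camera call; for the wrist camera it gives the pose at the moment of the call.
- ctrl.sign_off(): hands the job in; it is judged then, once.
The state is a dict: "time": time; "qpos": joint angles; "dq": joint speeds; "joint_efforts": joint torques, N m; "eef_pos": TCP position; "tcp_rot": TCP orientation; "contact_force": force on the tool from outside, world axes, zero at the start; "wrist_torque": the same for the moment, N m; "opening": opening from 0.0 (shut) to 1.0 (fully open); "finger_force": force on a finger pad.
Only numpy, scipy, OpenCV 4.12 (cv2) and the standard library are available. Lean on these libraries where they do the work, as an engineer would, in place of code of your own. Each camera call takes 0.05 s, during which the arm holds its last target. There are 200 camera calls.

TASK

One of the three thumb nuts on the drone-arm clamp blocks is loose: find it by feel, turn it clockwise until it comes down on its seat and hold it for a moment at about 0.4 newton metres, with never more than 0.6 on any nut either way. Then stand the black inspection tag upright and fully home in the hole of that nut's block, let the nuts relax, and leave the other things on the bench where they are.

Things in the scene. Friction and masses are not known exactly. Their poses are not given: they have to be found in the camera images.
- nut_a (a point): Steel bar-shaped thumb nut on one of three identical aluminium clamp blocks bolted to the bench, each holding a black drone-arm blank under a steel strap. Point: centre of the bar, on the turning axis, 55 mm above the bench. Bar 40 mm long (its y), 12 mm wide, 23 mm tall; 10 mm above the strap; 20 mm hub below. Tightens clockwise from above. One of nuts a, b, c is loose; which cannot be seen.
- nut_a_end (a point): One end of nut a's bar, 18 mm from the axis. A tight nut does not slip on its stud: it twists with it in its rubber bush and springs back. A loose nut turns on its stud at 0.03 N m for another 0.45 to 1.1 rad clockwise (differs each time), stays where left (anticlockwise it soon meets a stop), then meets its seat hard and from there twists the stud as a tight one does.
- stud_a (a joint): Twist (rad) of the stud under nut a in its springy rubber bush: 0 at rest, positive clockwise from above, 2 N m of torque per rad, either way. It does not tell how far the nut has turned on its stud.
- hole_a (a point): Mouth of the tag hole in nut a's block: 12 mm across, 18 mm deep, in the top face 24 mm above the bench, 62 mm from the nut's axis along the block's -x (toward the robot). Axes are the block's, z up. Block 114 (x) by 56 (y) by 24 mm; four 3 mm high screw heads stand 13 to 18 mm off the hole in x, 21 mm in y.
- nut_b (a point): Steel bar-shaped thumb nut on one of three identical aluminium clamp blocks bolted to the bench, each holding a black drone-arm blank under a steel strap. Point: centre of the bar, on the turning axis, 55 mm above the bench. Bar 40 mm long (its y), 12 mm wide, 23 mm tall; 10 mm above the strap; 20 mm hub below. Tightens clockwise from above. One of nuts a, b, c is loose; which cannot be seen.
- nut_b_end (a point): One end of nut b's bar, 18 mm from the axis. A tight nut does not slip on its stud: it twists with it in its rubber bush and springs back. A loose nut turns on its stud at 0.03 N m for another 0.45 to 1.1 rad clockwise (differs each time), stays where left (anticlockwise it soon meets a stop), then meets its seat hard and from there twists the stud as a tight one does.
- stud_b (a joint): Twist (rad) of the stud under nut b in its springy rubber bush: 0 at rest, positive clockwise from above, 2 N m of torque per rad, either way. It does not tell how far the nut has turned on its stud.
- hole_b (a point): Mouth of the tag hole in nut b's block: 12 mm across, 18 mm deep, in the top face 24 mm above the bench, 62 mm from the nut's axis along the block's -x (toward the robot). Axes are the block's, z up. Block 114 (x) by 56 (y) by 24 mm; four 3 mm high screw heads stand 13 to 18 mm off the hole in x, 21 mm in y.
- nut_c (a point): Steel bar-shaped thumb nut on one of three identical aluminium clamp blocks bolted to the bench, each holding a black drone-arm blank under a steel strap. Point: centre of the bar, on the turning axis, 55 mm above the bench. Bar 40 mm long (its y), 12 mm wide, 23 mm tall; 10 mm above the strap; 20 mm hub below. Tightens clockwise from above. One of nuts a, b, c is loose; which cannot be seen.
- nut_c_end (a point): One end of nut c's bar, 18 mm from the axis. A tight nut does not slip on its stud: it twists with it in its rubber bush and springs back. A loose nut turns on its stud at 0.03 N m for another 0.45 to 1.1 rad clockwise (differs each time), stays where left (anticlockwise it soon meets a stop), then meets its seat hard and from there twists the stud as a tight one does.
- stud_c (a joint): Twist (rad) of the stud under nut c in its springy rubber bush: 0 at rest, positive clockwise from above, 2 N m of torque per rad, either way. It does not tell how far the nut has turned on its stud.
- hole_c (a point): Mouth of the tag hole in nut c's block: 12 mm across, 18 mm deep, in the top face 24 mm above the bench, 62 mm from the nut's axis along the block's -x (toward the robot). Axes are the block's, z up. Block 114 (x) by 56 (y) by 24 mm; four 3 mm high screw heads stand 13 to 18 mm off the hole in x, 21 mm in y.
- tag_mid (a point): Loose black inspection tag, a peg standing upright in a grey one-hole stand (56 x 56 x 24 mm). Point: middle of its round grip barrel (16 mm across, 34 mm tall), 37 mm above the foot's end, 45 mm above the bench now and when home in a block. Collar 24 mm across, 4 mm thick under the barrel, rests on the block when home; foot 10 mm across, 16 mm long. z runs up the peg. 50 g.
- tag_foot (a point): End of the tag's foot, on its axis, 37 mm below its middle.
- driver: Bystander: screwdriver with green handle, 130 mm, lying between the blocks, 17 mm high; leave it where it is. Point: its underside's centre.
- tweezer: Bystander: black tweezers, 126 mm, lying between the blocks, 9 mm high; leave it where it is. Point: its underside's centre.
- brush: Bystander: thin purple brush, 176 mm, lying between the blocks, 19 mm high; leave it where it is. Point: its underside's centre.
- pack: Bystander: blue battery pack with a short lead, 136 x 37 x 28 mm; leave it where it is. Point: its underside's centre.
- bottle: Bystander: small white dropper bottle, 78 mm high; leave it where it is. Point: its underside's centre.
- tag: The inspection tag itself (see its middle); origin at the foot's end.

How it is judged:
On the way, in this order (a step that is already met when the one before it is completed fails the run):
1. the loose nut is seated and loaded clockwise with at least 0.25 N m (stud twist over 0.125 rad, bar end over 8 mm from its start, which a tight nut cannot reach within the torque limit) (((value of joint stud_a above 0.125 rad and distance of nut_a_end from where it was at the start of the episode above 0.008 m) or (value of joint stud_b above 0.125 rad and distance of nut_b_end from where it was at the start of the episode above 0.008 m) or (value of joint stud_c above 0.125 rad and distance of nut_c_end from where it was at the start of the episode above 0.008 m))), for 0.2 s.
2. the tag stands home in the hole of the block with the loose nut (((x of tag_foot in the frame of hole_a between -0.006 and 0.006 m and y of tag_foot in the frame of hole_a between -0.006 and 0.006 m and z of tag_foot in the frame of hole_a below -0.012 m and distance of nut_a_end from where it was at the start of the episode above 0.0055 m) or (x of tag_foot in the frame of hole_b between -0.006 and 0.006 m and y of tag_foot in the frame of hole_b between -0.006 and 0.006 m and z of tag_foot in the frame of hole_b below -0.012 m and distance of nut_b_end from where it was at the start of the episode above 0.0055 m) or (x of tag_foot in the frame of hole_c between -0.006 and 0.006 m and y of tag_foot in the frame of hole_c between -0.006 and 0.006 m and z of tag_foot in the frame of hole_c below -0.012 m and distance of nut_c_end from where it was at the start of the episode above 0.0055 m)) and angle between tag_mid's own z axis and vertical below 0.15 rad), for 0.2 s.
At the end, for the whole second after the job is handed in: Tag at rest in the hole of the block whose nut was loose: foot within 6 mm of the hole axis, over 12 mm deep, leaning under 0.15 rad. That nut left turned down (bar end over 5.5 mm from its start); all three studs relaxed, within 0.05 rad of zero (all of step 2 and linear speed of tag below 0.02 m/s and value of joint stud_a between -0.05 and 0.05 rad and value of joint stud_b between -0.05 and 0.05 rad and value of joint stud_c between -0.05 and 0.05 rad); the robot touches nothing.
It fails at once if more than 0.6 N m on a nut, either way (stud twist over 0.30 rad) (value of joint any of stud_a, stud_b, stud_c above 0.3 rad or value of joint any of stud_a, stud_b, stud_c below -0.3 rad).
It fails at once if a bystander is pushed more than 25 mm (distance of any of driver, tweezer, brush, pack, bottle from where it was at the start of the episode above 0.025 m).
It also fails if it takes over 72 s, if anything falls off the work surface, if the arm or the gripper's body presses on something with over 40 N, if the wrist force passes 120 N, or if a joint passes its speed limit or range.

## Working session

There is one attempt and no reset: what is moved stays moved. The work goes in short steps, Python scripts to look and compute and a tool call to move; the robot and the scene stay as the last step left them, time stands still between calls to the robot, and variables do not carry over. Pictures are saved under pics/ and viewed, at most 10 in all, crops included, and the job is handed in when it is done.

Besides the shell and the picture viewer there is one more tool, called after "Request:" by a JSON object that holds its "name" and its "arguments". arm_command: Moves the arm, as the interface text tells. Its arguments: {"type":"object","properties":{"steps":{"type":"array","items":{"type":"number"}},"squeeze":{"type":"number"}},"required":["steps"]}

```bash
mkdir -p pics; cat > h.py <<'E'
import numpy as np, cv2
from plant import ctrl
def ray(m,uv):
    R=cv2.Rodrigues(np.array(m["rvec"],float))[0]; K=np.array(m["intrinsics"]); t=np.array(m["tvec"],float).ravel()
    d=R.T@np.linalg.inv(K)@np.array([uv[0],uv[1],1.]); return -R.T@t,d
def onplane(m,uv,z):
    c,d=ray(m,uv); return c+d*(z-c[2])/d[2]
def proj(m,P):
    return cv2.projectPoints(np.array(P,float).reshape(-1,3),np.array(m["rvec"],float),np.array(m["tvec"],float),np.array(m["intrinsics"],float),None)[0].reshape(-1,2)
def shot(cam,name,s=1.5):
    m=ctrl.camera_model(cam); im=np.array(ctrl.read_camera(cam))[:,:,::-1].copy()
    cv2.imwrite(f"pics/{name}_raw.png",im); cv2.imwrite(f"pics/{name}.png",cv2.resize(im,None,fx=s,fy=s,interpolation=cv2.INTER_CUBIC)); return m,im
E
python3 - <<'E'
from h import *
m,_=shot("top","top1"); shot("scene","scene1")
R=cv2.Rodrigues(np.array(m["rvec"],float))[0]
print(R,-R.T@np.array(m["tvec"]).ravel(),m["intrinsics"])
s=ctrl.get_state();print(s)
E
```

```text
[[-0.0573849  -0.99834987 -0.00212585]
 [-0.97347012  0.056427   -0.22174744]
 [ 0.22150148 -0.01065551 -0.97510182]] [ 0.25605656 -0.1729968   1.00353331] [[405.90676075   0.         255.61034821]
 [  0.         405.90676075 190.90274932]
 [  0.           0.           1.        ]]
{'time': 0.1, 'qpos': array([-1.45199973e+00,  2.87100027e-01,  1.57804454e+00,  4.09670530e-06,
        1.27860704e+00, -1.49995048e-01]), 'dq': array([-0.00024506, -0.00247473, -0.00224171,  0.00064181, -0.00060853,
       -0.00032987]), 'joint_efforts': array([ 1.25680985e-03, -4.07294333e+01, -2.93697453e+01, -1.01375490e-04,
        3.44525622e-03,  2.26681829e-05]), 'eef_pos': array([ 0.17921819, -0.65015004,  0.23006266]), 'tcp_rot': array([ 9.90981969e-01,  1.33990941e-01,  1.87989697e-05, -1.07931442e-03]), 'contact_force': array([0.1084351 , 0.04730105, 0.2683681 ]), 'wrist_torque': array([-0.0229078 , -0.04558135,  0.00957853]), 'finger_force': 0.0, 'opening': 0.9999262879023617}
```

View pics/top1.png

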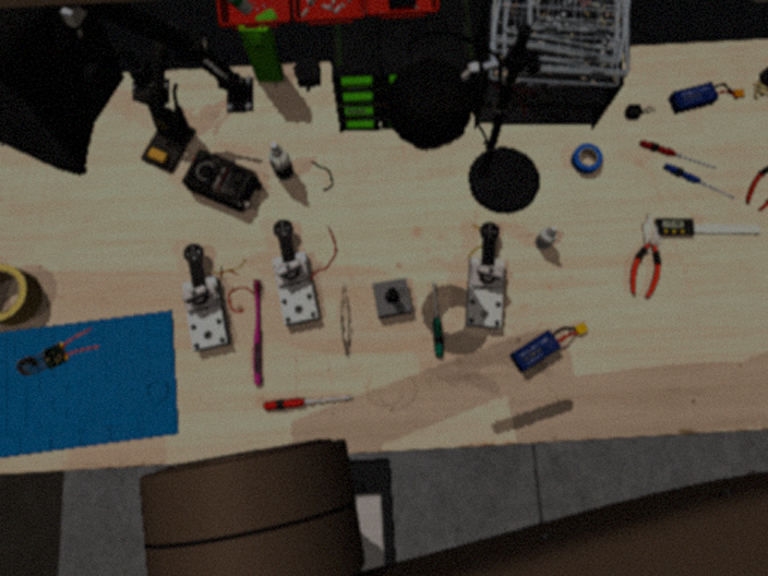

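View pics/scene1.png

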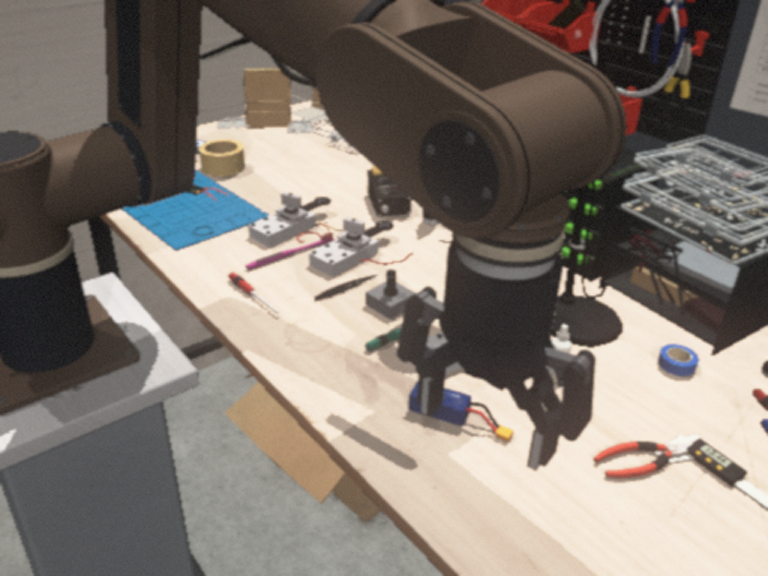

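The top view shows three blocks at about (207,310), (297,290) and (487,290), with the tag stand at (393,299). The driver, brush and tweezers lie between them, and the pack and bottle are at right. Next I'll crop in for detail.

```bash
python3 - <<'E'
from h import *
im=cv2.imread("pics/top1_raw.png"); m=ctrl.camera_model("top")
c=im[140:262,112:348]; c=cv2.convertScaleAbs(cv2.resize(c,None,fx=3.38,fy=3.38,interpolation=cv2.INTER_CUBIC),alpha=1.5)
cv2.imwrite("pics/crop1.png",c)
for n,(u,v) in dict(nutL=(203,291),nutM=(295,271),nutR=(488,270)).items(): print(n,onplane(m,(u/1.5,v/1.5),.066).round(3))
print(onplane(m,(393/1.5,294/1.5),.062).round(3))
E
```

```text
nutL [0.478 0.101 0.066]
nutM [ 0.502 -0.044  0.066]
nutR [ 0.486 -0.351  0.066]
[ 0.457 -0.198  0.062]
```

View pics/crop1.png

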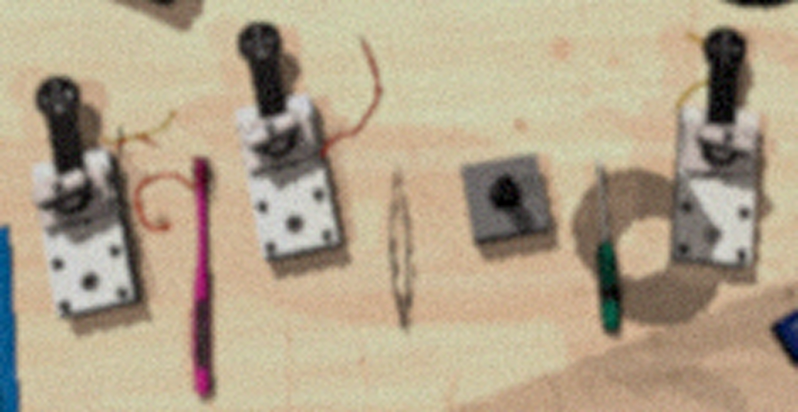

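```bash
python3 - <<'E'
from h import *
m=ctrl.camera_model("top")
f=lambda p,z:onplane(m,((p[0]+.5)/3.38+112-.5,(p[1]+.5)/3.38+140-.5),z)
B=dict(L=([(57,264),(66,307)],[(114,251),(122,293)],(90,281),(71,188)),M=([(262,207),(270,249)],[(318,194),(327,237)],(295,223),(278,136)),R=([(687,206),(684,248)],[(746,213),(741,256)],(711,232),(722,148)))
for n,(l,r,h,nut) in B.items():
    l=[f(p,.026) for p in l]; r=[f(p,.026) for p in r]
    v=sum(l)-sum(r); w=l[0]-l[1]+r[0]-r[1]
    y1=np.arctan2(v[1],v[0])-np.pi/2; y2=np.arctan2(w[1],w[0]); yaw=.6*y1+.4*y2
    H=f(h,.024); N=f(nut,.066); e=np.array([np.cos(yaw),np.sin(yaw),0])
    print(n,"yaw",y1.round(3),y2.round(3),"hole",H.round(3),"screwmean",((sum(l)+sum(r))/4).round(3),"nut",N.round(3),"hole+62",(H+.062*e).round(3),"dist",np.linalg.norm((N-H)[:2]).round(4))
print("tag top",f((507,187),.062).round(3), "stand corners",[f(p,.024)[:2].round(3) for p in [(462,167),(541,155),(552,231),(477,243)]])
s=ctrl.get_state(); from scipy.spatial.transform import Rotation as R
print(R.from_quat(s["tcp_rot"]).as_matrix().round(3)); mw=ctrl.camera_model("wrist"); Rw=cv2.Rodrigues(np.array(mw["rvec"],float))[0]; print("wristcam",(-Rw.T@np.array(mw["tvec"]).ravel()).round(3),Rw.round(2),np.array(mw["intrinsics"])[0])
E
```

```text
L yaw 0.182 0.2 hole [0.416 0.106 0.024] screwmean [0.417 0.105 0.026] nut [0.475 0.108 0.066] hole+62 [0.477 0.117 0.024] dist 0.0596
M yaw 0.165 0.166 hole [ 0.45  -0.043  0.024] screwmean [ 0.45  -0.042  0.026] nut [ 0.504 -0.038  0.066] hole+62 [ 0.511 -0.032  0.024] dist 0.055
R yaw -0.189 -0.186 hole [ 0.426 -0.344  0.024] screwmean [ 0.426 -0.346  0.026] nut [ 0.478 -0.35   0.066] hole+62 [ 0.486 -0.355  0.024] dist 0.0524
tag top [ 0.459 -0.197  0.062] stand corners [array([ 0.484, -0.166]), array([ 0.49 , -0.224]), array([ 0.433, -0.229]), array([ 0.427, -0.174])]
[[ 0.964  0.266 -0.   ]
 [ 0.266 -0.964  0.002]
 [ 0.    -0.002 -1.   ]]
wristcam [ 0.244 -0.631  0.373] [[ 0.26 -0.96 -0.  ]
 [-0.93 -0.25  0.27]
 [-0.26 -0.07 -0.96]] [277.60473585   0.         257.18732286]
```

```bash
cat >> h.py <<'E'
def plan(x,y,z,yaw,n=None):
    "rows from the measured pose to x,y,z,yaw; prints tx,ty,tz,spin per row"
    from scipy.spatial.transform import Rotation
    s=ctrl.get_state(); Rm=Rotation.from_quat(s["tcp_rot"]).as_matrix(); p=np.array(s["eef_pos"]); y0=np.arctan2(Rm[1,0],Rm[0,0])
    d=np.array([x,y,z])-p; dy=(yaw-y0+np.pi)%(2*np.pi)-np.pi
    n=n or int(max(np.ceil(np.linalg.norm(d)/.024),np.ceil(abs(dy)/.099),1))
    print("from",p.round(4),"yaw",round(y0,4),"rows",n,"F",np.round(s["contact_force"],2),"T",np.round(s["wrist_torque"],3))
    for k in range(n):
        a=y0+dy*k/n; w=d/n/.025
        print([round(float(v),2) for v in (w[0]*np.cos(a)+w[1]*np.sin(a), w[0]*np.sin(a)-w[1]*np.cos(a), -w[2], -dy/n/.1)])
E
python3 -c "
from h import *
plan(.484,-.355,.20,1.384)"
```

```text
from [ 0.1792 -0.6502  0.2301] yaw 0.2688 rows 18 F [0.11 0.05 0.27] T [-0.023 -0.046  0.01 ]
[0.83, -0.45, 0.07, -0.62]
[0.85, -0.4, 0.07, -0.62]
[0.88, -0.35, 0.07, -0.62]
[0.9, -0.29, 0.07, -0.62]
[0.91, -0.24, 0.07, -0.62]
[0.93, -0.18, 0.07, -0.62]
[0.94, -0.12, 0.07, -0.62]
[0.94, -0.06, 0.07, -0.62]
[0.94, -0.0, 0.07, -0.62]
[0.94, 0.05, 0.07, -0.62]
[0.94, 0.11, 0.07, -0.62]
[0.93, 0.17, 0.07, -0.62]
[0.92, 0.23, 0.07, -0.62]
[0.9, 0.28, 0.07, -0.62]
[0.88, 0.34, 0.07, -0.62]
[0.86, 0.39, 0.07, -0.62]
[0.83, 0.44, 0.07, -0.62]
[0.8, 0.49, 0.07, -0.62]
```

Request:
{"name": "arm_command", "arguments": {"steps": [100, 0.83, -0.45, 0.07, -0.62, 100, 0.85, -0.4, 0.07, -0.62, 100, 0.88, -0.35, 0.07, -0.62, 100, 0.9, -0.29, 0.07, -0.62, 100, 0.91, -0.24, 0.07, -0.62, 100, 0.93, -0.18, 0.07, -0.62, 100, 0.94, -0.12, 0.07, -0.62, 100, 0.94, -0.06, 0.07, -0.62]}}

```text
time: 0.77
eef_pos: [0.3156, -0.5181, 0.2166]
tcp_rot: [0.927, 0.375, 0.0, -0.001]
contact_force: [0.5, -0.0, -0.7]
opening: 1.0
finger_force: 0.0
```

Request:
{"name": "arm_command", "arguments": {"steps": [80, 0.94, 0, 0.07, -0.62, 80, 0.94, 0.05, 0.07, -0.62, 80, 0.94, 0.11, 0.07, -0.62, 80, 0.93, 0.17, 0.07, -0.62, 80, 0.92, 0.23, 0.07, -0.62, 80, 0.9, 0.28, 0.07, -0.62, 80, 0.88, 0.34, 0.07, -0.62, 80, 0.86, 0.39, 0.07, -0.62]}}

```text
time: 1.43
eef_pos: [0.451, -0.3867, 0.2027]
tcp_rot: [0.807, 0.591, -0.0, -0.001]
contact_force: [0.4, -1.0, -0.4]
opening: 0.804
finger_force: 0.0
```

Request:
{"name": "arm_command", "arguments": {"steps": [60, 0.83, 0.44, 0.07, -0.62, 60, 0.8, 0.49, 0.07, -0.62, 60, 0, 0, 0, 0, 60, 0, 0, 0, 0]}}

```text
time: 1.77
eef_pos: [0.4843, -0.3541, 0.1991]
tcp_rot: [0.769, 0.639, -0.0, -0.001]
contact_force: [-0.4, -0.3, -0.3]
opening: 0.6
finger_force: 0.0
```

```bash
python3 - <<'E'
from h import *
m,w=shot("wrist","w1",1); _,s=shot("scene","s2",1)
a=cv2.resize(w,(400,300)); 
cv2.imwrite("pics/both1.png",np.hstack([cv2.resize(cv2.convertScaleAbs(w[100:,100:412],alpha=1.5),(400,364)),cv2.resize(s,(400,300))[0:300] if 0 else cv2.copyMakeBorder(cv2.resize(s,(400,300)),0,64,0,0,cv2.BORDER_CONSTANT)]))
plan(.484,-.355,.2,1.384,1)
print(proj(m,[[.486,-.353,.0665],[.426,-.345,.024]]))
E
```

```text
from [ 0.4836 -0.3554  0.1995] yaw 1.384 rows 1 F [ 0.53  0.25 -0.56] T [ 0.032 -0.004  0.012]
[0.02, 0.01, -0.02, 0.0]
[[260.02669116 183.31698866]
 [208.15415032 177.30138522]]
```

View pics/both1.png

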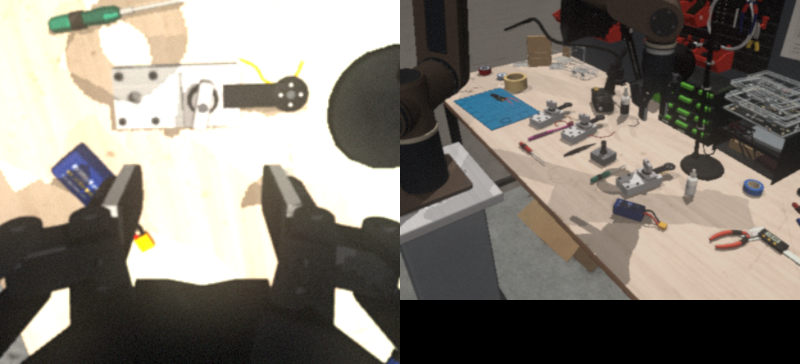

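```bash
python3 - <<'E'
from h import *
w=cv2.imread("pics/w1_raw.png")[140:212,180:290]
g=cv2.resize(w,None,fx=7,fy=7,interpolation=cv2.INTER_CUBIC).astype(float)
g=np.clip(255*(g/255)**2,0,255).astype(np.uint8)
cv2.imwrite("pics/n1.png",g)
E
```

```text
(no output)
```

View pics/n1.png

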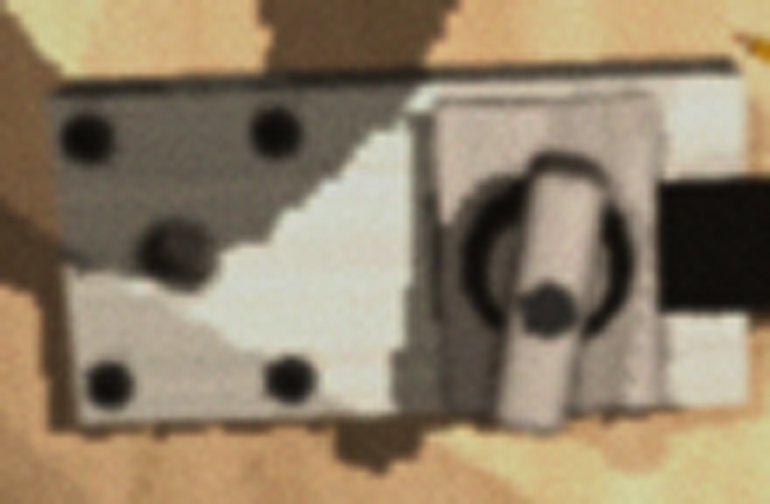

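The close crop shows the nut's bar top running from (568,168) to (530,425), with the stud dot at (547,309). The hole is at (178,254) and the screws are at (87,138), (276,132), (109,384) and (290,380).

```bash
python3 - <<'E'
from h import *
m=ctrl.camera_model("wrist")
f=lambda p,z:onplane(m,((p[0]+.5)/7+180-.5,(p[1]+.5)/7+140-.5),z)
a,b=f((568,168),.0665),f((530,425),.0665); d=a-b
print("bar",a.round(4),b.round(4),np.linalg.norm(d),"mid",((a+b)/2).round(4),"dot",f((547,309),.0665).round(4),"yaw",np.arctan2(d[1],d[0]))
S=[f(p,.027) for p in [(87,138),(276,132),(109,384),(290,380)]]
H=f((178,254),.024);v=S[0]+S[1]-S[2]-S[3];w=S[1]+S[3]-S[0]-S[2]
y1=np.arctan2(v[1],v[0])-np.pi/2;y2=np.arctan2(w[1],w[0]);print("hole",H.round(4),"mean",(sum(S)/4).round(4),y1,y2)
yw=(y1*.6+y2*.4);print("nut pred",H[:2]+.062*np.array([np.cos(yw),np.sin(yw)]))
c=(a+b)/2; plan(c[0],c[1],.042,np.arctan2(d[1],d[0]))
E
```

```text
bar [ 0.4898 -0.3346  0.0665] [ 0.4771 -0.3715  0.0665] 0.03895347417913341 mid [ 0.4834 -0.353   0.0665] dot [ 0.4829 -0.3545  0.0665] yaw 1.240517639958541
hole [ 0.4221 -0.344   0.024 ] mean [ 0.4245 -0.345   0.027 ] -0.16604095887329295 -0.16052801387578317
nut pred [ 0.48322819 -0.35410707]
from [ 0.4836 -0.3554  0.1995] yaw 1.384 rows 7 F [ 0.53  0.25 -0.56] T [ 0.032 -0.004  0.012]
[0.01, -0.0, 0.9, 0.21]
[0.01, -0.0, 0.9, 0.21]
[0.01, -0.0, 0.9, 0.21]
[0.01, -0.0, 0.9, 0.21]
[0.01, -0.0, 0.9, 0.21]
[0.01, -0.0, 0.9, 0.21]
[0.01, -0.0, 0.9, 0.21]
```

Request:
{"name": "arm_command", "arguments": {"steps": [50, 0.04, 0, 0.9, 0.21, 50, 0.02, 0, 0.9, 0.21, 50, 0.01, 0, 0.9, 0.21, 50, 0, 0, 0.9, 0.21, 50, 0, 0, 0.9, 0.2, 50, 0, 0, 0.9, 0.2, 50, 0, 0, 0.9, 0.2, 50, 0, 0, 0, 0]}}

```text
time: 2.53
eef_pos: [0.4807, -0.3518, 0.0372]
tcp_rot: [0.814, 0.58, -0.001, -0.005]
contact_force: [0.0, 0.5, -1.0]
opening: 0.497
finger_force: 0.0
```

Request:
{"name": "arm_command", "arguments": {"steps": [10, 0, 0, 0, 0, 10, 0, 0, 0, 0, 10, 0, 0, 0, 0, 10, 0, 0, 0, 0, 10, 0, 0, 0, 0, 10, 0, 0, 0, 0], "squeeze": 30}}

```text
time: 3.03
eef_pos: [0.4846, -0.3549, 0.0445]
tcp_rot: [0.814, 0.582, -0.001, 0.001]
contact_force: [-5.0, -1.3, 6.1]
opening: 0.13
finger_force: 34.4
```

```bash
python3 -c "
from h import *
plan(.4834,-.3533,.042,1.24,1);s=ctrl.get_state();print(s['opening'],s['finger_force'],s['joint_efforts'][5])"
```

```text
from [ 0.4846 -0.3549  0.0445] yaw 1.2413 rows 1 F [-5.   -1.35  6.08] T [-0.194  0.795 -0.037]
[0.04, -0.07, 0.1, 0.01]
0.12996518988015737 34.3711119890213 -0.03383755451068282
```

Request:
{"name": "arm_command", "arguments": {"steps": [10, 0, 0, 0, 0.5, 10, 0, 0, 0, 0.5, 10, 0, 0, 0, 0, 10, 0, 0, 0, 0]}}

```text
time: 3.37
eef_pos: [0.4845, -0.3548, 0.0445]
tcp_rot: [0.841, 0.541, -0.001, 0.001]
contact_force: [-5.9, -1.1, 6.2]
opening: 0.136
finger_force: 34.4
```

```bash
python3 -c "
from h import *
plan(.4834,-.3533,.042,1.24,1);s=ctrl.get_state();print(s['opening'],s['finger_force'],s['joint_efforts'][5])"
```

```text
from [ 0.4845 -0.3548  0.0445] yaw 1.1424 rows 1 F [-5.91 -1.1   6.16] T [-0.244  0.881  0.19 ]
[0.04, -0.07, 0.1, -0.98]
0.13551523768442558 34.4499671459198 0.17533058300614357
```

Nut R is tight: 0.1 rad of spin raised the torque by 0.23 N m. I'll release it, lift off and check where the lamp is.

Request:
{"name": "arm_command", "arguments": {"steps": [10, 0, 0, 0, -0.5, 10, 0, 0, 0, -0.4, 50, 0, 0, 0, 0, 50, 0, 0, 0, 0, 50, 0, 0, 0, 0, 50, 0, 0, -0.9, 0, 50, 0, 0, -1, 0, 50, 0, 0, -1, 0]}}

```text
time: 4.03
eef_pos: [0.4841, -0.3525, 0.1144]
tcp_rot: [0.817, 0.577, 0.0, -0.001]
contact_force: [0.8, -0.9, 0.4]
opening: 0.501
finger_force: 0.0
```

Request:
{"name": "arm_command", "arguments": {"steps": [60, 0, 0, -1, 0, 60, 0, 0, -1, 0, 60, 0, 0, -1, 0, 60, 0, 0, 0, 0]}}

```text
time: 4.37
eef_pos: [0.487, -0.3553, 0.1962]
tcp_rot: [0.817, 0.577, 0.001, 0.005]
contact_force: [1.1, -0.4, 1.1]
opening: 0.598
finger_force: 0.0
```

```bash
python3 - <<'E'
from h import *
mt=ctrl.camera_model("top"); ms=ctrl.camera_model("scene")
P=[onplane(mt,(430/1.5,105/1.5),z) for z in (.1,.3,.5,.6,.7,.8)]
for p,q in zip(P,proj(ms,P)): print(p.round(3),q.round(0))
print(proj(ms,[[.508,-.035,.2],[.508,-.035,.5]]))
R=cv2.Rodrigues(np.array(ms["rvec"],float))[0]; print("scenecam",-R.T@np.array(ms["tvec"]).ravel())
plan(.505,-.037,.2,1.6)
E
python3 -c "
import cv2;im=cv2.imread('pics/s2_raw.png');cv2.imwrite('pics/s2c.png',cv2.resize(im[0:230,150:],None,fx=2.2,fy=2.2))"
```

```text
[ 0.76  -0.276  0.1  ] [376. 145.]
[ 0.648 -0.253  0.3  ] [348.  72.]
[ 0.537 -0.231  0.5  ] [311. -24.]
[ 0.481 -0.219  0.6  ] [287. -85.]
[ 0.425 -0.208  0.7  ] [ 259. -158.]
[ 0.37  -0.196  0.8  ] [ 224. -247.]
[[235.92563928  99.17481788]
 [235.84249761 -35.19159909]]
scenecam [-0.13880086 -0.91781879  0.64024548]
from [ 0.487  -0.3553  0.1962] yaw 1.2307 rows 14 F [ 1.06 -0.36  1.08] T [-0.028 -0.086  0.044]
[0.87, -0.26, -0.01, -0.26]
[0.88, -0.23, -0.01, -0.26]
[0.89, -0.21, -0.01, -0.26]
[0.89, -0.19, -0.01, -0.26]
[0.9, -0.16, -0.01, -0.26]
[0.9, -0.14, -0.01, -0.26]
[0.9, -0.11, -0.01, -0.26]
[0.91, -0.09, -0.01, -0.26]
[0.91, -0.07, -0.01, -0.26]
[0.91, -0.04, -0.01, -0.26]
[0.91, -0.02, -0.01, -0.26]
[0.91, 0.01, -0.01, -0.26]
[0.91, 0.03, -0.01, -0.26]
[0.91, 0.05, -0.01, -0.26]
```

View pics/s2c.png

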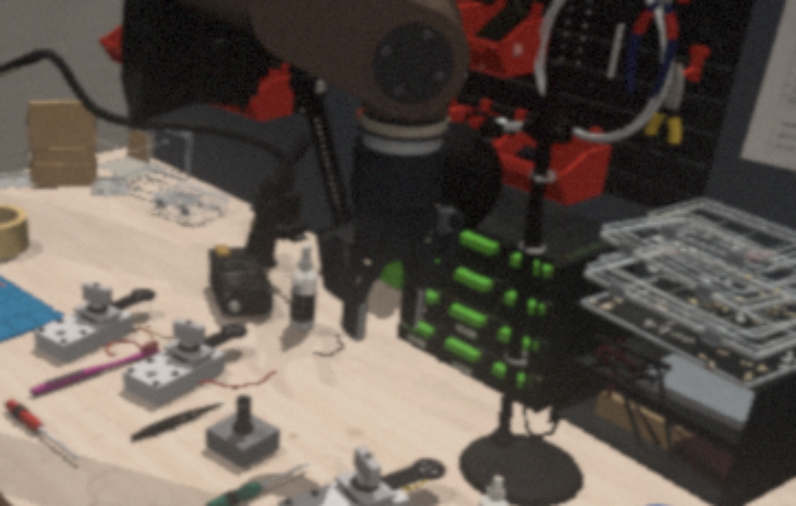

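The dark lamp head sits at roughly (0.65, -0.25, 0.3), behind my path. I'll pass in front of it with a smaller x.

Request:
{"name": "arm_command", "arguments": {"steps": [60, 0.85, -0.5, 0, -0.26, 60, 0.87, -0.5, 0, -0.26, 60, 0.88, -0.4, 0, -0.26, 60, 0.89, -0.35, 0, -0.26, 60, 0.9, -0.3, 0, -0.26, 60, 0.9, -0.3, 0, -0.26, 60, 0.9, -0.25, 0, -0.26]}}

```text
time: 4.95
eef_pos: [0.4613, -0.1848, 0.1887]
tcp_rot: [0.76, 0.649, 0.0, -0.001]
contact_force: [1.0, 0.2, 0.0]
opening: 0.597
finger_force: 0.0
```

Request:
{"name": "arm_command", "arguments": {"steps": [60, 0.91, 0, 0, -0.26, 60, 0.91, 0.05, 0, -0.26, 60, 0.91, 0.15, 0, -0.26, 60, 0.91, 0.2, 0, -0.26, 60, 0.91, 0.25, 0, -0.26, 60, 0.91, 0.28, 0, -0.26, 60, 0.91, 0.3, 0, -0.26, 60, 0, 0, 0, 0]}}

```text
time: 5.62
eef_pos: [0.5054, -0.0261, 0.1889]
tcp_rot: [0.697, 0.717, 0.001, -0.001]
contact_force: [0.0, 0.6, 0.5]
opening: 0.599
finger_force: 0.0
```

```bash
cat >> h.py <<'E'
def near(name,holeguess):
    m,w=shot("wrist",name,1); q=proj(m,[holeguess])[0].astype(int); x0=max(q[0]-25,0); y0=max(q[1]-42,0)
    c=cv2.resize(w[y0:y0+84,x0:x0+110],None,fx=7,fy=7,interpolation=cv2.INTER_CUBIC).astype(float)
    cv2.imwrite(f"pics/{name}c.png",(255*(c/255)**2).clip(0,255).astype(np.uint8))
    np.savez(name,x0=x0,y0=y0,rvec=m["rvec"],tvec=m["tvec"],intrinsics=m["intrinsics"]); print(x0,y0)
def meas(name,top,bot,hole,S):
    m=np.load(name+".npz"); f=lambda p,z:onplane(m,((p[0]+.5)/7+m["x0"]-.5,(p[1]+.5)/7+m["y0"]-.5),z)
    a,b=f(top,.0665),f(bot,.0665); d=a-b; S=[f(p,.027) for p in S]; H=f(hole,.024); v=S[0]+S[1]-S[2]-S[3]; w=S[1]+S[3]-S[0]-S[2]
    y1=np.arctan2(v[1],v[0])-np.pi/2; y2=np.arctan2(w[1],w[0]); yw=.6*y1+.4*y2
    print("bar len",np.linalg.norm(d),"mid",((a+b)/2).round(4),"yaw",np.arctan2(d[1],d[0]),"hole",H.round(4),"mean",(sum(S)/4).round(4),y1,y2,"nutpred",H[:2]+.062*np.array([np.cos(yw),np.sin(yw)]))
E
python3 -c "
from h import *
near('w2',[.448,-.043,.024]); plan(.505,-.037,.2,1.6,1)"
```

```text
182 149
from [ 0.5051 -0.0276  0.1888] yaw 1.5978 rows 1 F [ 1.53 -0.36  0.55] T [-0.008 -0.006  0.022]
[-0.38, -0.01, -0.45, -0.02]
```

View pics/w2c.png

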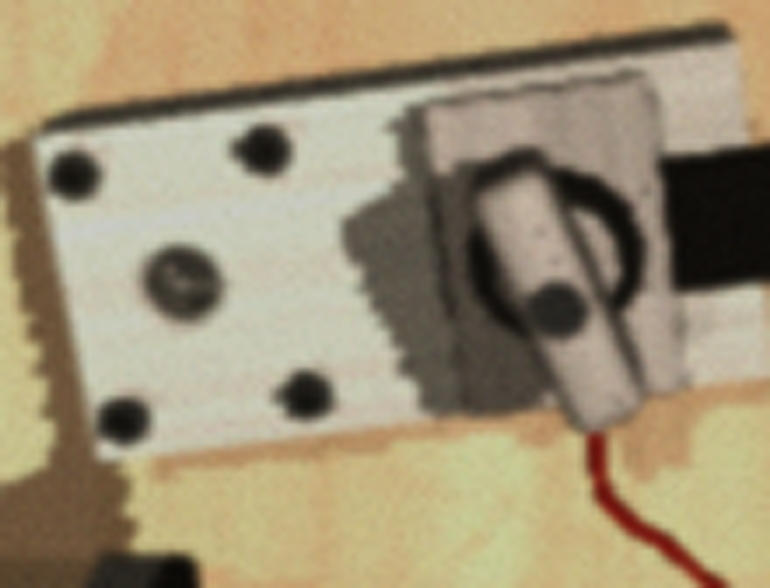

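Bar M runs from (510,183) to (609,415), with the hole at (183,283) and the screws at (75,175), (263,150), (124,420) and (304,395).

```bash
python3 -c "
from h import *
meas('w2',(511,184),(609,414),(183,283),[(75,175),(263,150),(124,420),(304,395)])
plan(.5083,-.033,.042,1.95)"
```

```text
bar len 0.036569210125428527 mid [ 0.5089 -0.03    0.0665] yaw 1.9907952515754208 hole [ 0.4478 -0.0404  0.024 ] mean [ 0.4498 -0.0402  0.027 ] 0.156560657570451 0.16570469538943033 nutpred [ 0.50904072 -0.03047313]
from [ 0.5051 -0.0276  0.1888] yaw 1.5978 rows 7 F [ 1.53 -0.36  0.55] T [-0.008 -0.006  0.022]
[-0.03, 0.02, 0.84, -0.5]
[-0.03, 0.02, 0.84, -0.5]
[-0.03, 0.01, 0.84, -0.5]
[-0.03, 0.01, 0.84, -0.5]
[-0.03, 0.01, 0.84, -0.5]
[-0.03, 0.01, 0.84, -0.5]
[-0.04, 0.01, 0.84, -0.5]
```

Request:
{"name": "arm_command", "arguments": {"steps": [50, -0.1, 0.15, 0.84, -0.56, 50, 0, 0, 0.84, -0.56, 50, 0, 0, 0.84, -0.56, 50, 0, 0, 0.84, -0.56, 50, 0, 0, 0.84, -0.56, 50, 0, 0, 0.84, -0.56, 50, 0, 0, 0.84, -0.56, 50, 0, 0, 0, 0]}}

```text
time: 6.33
eef_pos: [0.5049, -0.0317, 0.038]
tcp_rot: [0.546, 0.838, -0.002, -0.005]
contact_force: [-1.7, 0.5, -0.7]
opening: 0.5
finger_force: 0.0
```

Request:
{"name": "arm_command", "arguments": {"steps": [50, 0, 0, 0, 0, 10, 0, 0, 0, 0, 10, 0, 0, 0, 0, 10, 0, 0, 0, 0, 10, 0, 0, 0, 0, 10, 0, 0, 0, 0, 10, 0, 0, 0, 0], "squeeze": 30}}

```text
time: 6.92
eef_pos: [0.51, -0.0324, 0.0446]
tcp_rot: [0.546, 0.838, 0.0, 0.001]
contact_force: [-2.1, -0.7, 6.1]
opening: 0.131
finger_force: 34.2
```

```bash
python3 -c "
from h import *
plan(.509,-.030,.042,1.99,1);s=ctrl.get_state();print(s['opening'],s['finger_force'],s['joint_efforts'][5])"
```

```text
from [ 0.51   -0.0324  0.0446] yaw 1.9871 rows 1 F [-2.1  -0.72  6.14] T [-0.143  0.397  0.026]
[0.1, 0.0, 0.1, -0.03]
0.13109839490533912 34.234843254089355 0.022884312202222645
```

Request:
{"name": "arm_command", "arguments": {"steps": [10, 0, 0, 0, 0.5, 10, 0, 0, 0, 0.5, 10, 0, 0, 0, 0, 10, 0, 0, 0, 0]}}

```text
time: 7.25
eef_pos: [0.51, -0.0324, 0.0446]
tcp_rot: [0.587, 0.81, -0.0, 0.001]
contact_force: [-2.3, -1.3, 6.6]
opening: 0.132
finger_force: 34.4
```

```bash
python3 -c "
from h import *
plan(.509,-.030,.042,1.99,1);s=ctrl.get_state();print(s['opening'],s['finger_force'],s['joint_efforts'][5])"
```

```text
from [ 0.51   -0.0324  0.0446] yaw 1.8871 rows 1 F [-2.3  -1.3   6.56] T [-0.19   0.405  0.045]
[0.1, -0.01, 0.1, -1.03]
0.13248521710977693 34.3736207485199 0.038287650095298886
```

This one is loose: the torque stayed at about 0.03 N m through 0.1 rad. I'll turn it toward the seat.

Request:
{"name": "arm_command", "arguments": {"steps": [10, 0, 0, 0, 0.6, 10, 0, 0, 0, 0.6, 10, 0, 0, 0, 0.6, 10, 0, 0, 0, 0.7, 10, 0, 0, 0, 0.6, 10, 0, 0, 0, 0.4, 10, 0, 0, 0, 0], "squeeze": 60}}

```text
time: 7.83
eef_pos: [0.5097, -0.0325, 0.0446]
tcp_rot: [0.719, 0.695, -0.0, 0.001]
contact_force: [-3.5, -1.6, 7.8]
opening: 0.128
finger_force: 60.0
```

```bash
python3 -c "
from h import *
plan(.509,-.030,.042,1.99,1)"
```

```text
from [ 0.5097 -0.0325  0.0446] yaw 1.5359 rows 1 F [-3.53 -1.62  7.83] T [-0.225  0.64   0.041]
[0.1, -0.03, 0.11, -4.54]
```

Request:
{"name": "arm_command", "arguments": {"steps": [10, 0, 0, 0, 0.5, 10, 0, 0, 0, 0.5, 10, 0, 0, 0, 0.5, 10, 0, 0, 0, 0]}}

```text
time: 8.17
eef_pos: [0.5096, -0.0325, 0.0446]
tcp_rot: [0.769, 0.639, -0.0, 0.001]
contact_force: [-3.4, -1.5, 7.3]
opening: 0.126
finger_force: 60.1
```

```bash
python3 -c "
from h import *
plan(.509,-.030,.042,1.99,1)"
```

```text
from [ 0.5096 -0.0325  0.0446] yaw 1.3857 rows 1 F [-3.4  -1.51  7.31] T [-0.214  0.616  0.081]
[0.09, -0.04, 0.11, -6.04]
```

Request:
{"name": "arm_command", "arguments": {"steps": [10, 0, 0, 0, 0.5, 10, 0, 0, 0, 0.5, 10, 0, 0, 0, 0]}}

```text
time: 8.42
eef_pos: [0.5096, -0.0325, 0.0446]
tcp_rot: [0.8, 0.599, -0.0, 0.001]
contact_force: [-3.9, -0.9, 8.5]
opening: 0.122
finger_force: 60.1
```

```bash
python3 -c "
from h import *
plan(.509,-.030,.042,1.99,1)"
```

```text
from [ 0.5096 -0.0325  0.0446] yaw 1.2857 rows 1 F [-3.94 -0.91  8.52] T [-0.231  0.674 -0.007]
[0.09, -0.05, 0.11, -7.04]
```

Request:
{"name": "arm_command", "arguments": {"steps": [10, 0, 0, 0, 0.5, 10, 0, 0, 0, 0.5, 10, 0, 0, 0, 0.4, 10, 0, 0, 0, 0]}}

```text
time: 8.75
eef_pos: [0.5095, -0.0324, 0.0446]
tcp_rot: [0.84, 0.542, -0.0, 0.001]
contact_force: [-4.5, -2.2, 9.9]
opening: 0.127
finger_force: 60.1
```

```bash
python3 -c "
from h import *
plan(.509,-.030,.042,1.99,1)"
```

```text
from [ 0.5095 -0.0324  0.0446] yaw 1.1461 rows 1 F [-4.55 -2.17  9.86] T [-0.232  0.741 -0.035]
[0.08, -0.06, 0.11, -8.44]
```

Request:
{"name": "arm_command", "arguments": {"steps": [10, 0, 0, 0, 0.5, 10, 0, 0, 0, 0.5, 10, 0, 0, 0, 0.4, 10, 0, 0, 0, 0]}}

```text
time: 9.08
eef_pos: [0.5094, -0.0324, 0.0446]
tcp_rot: [0.876, 0.482, -0.0, 0.001]
contact_force: [-4.1, -1.4, 7.4]
opening: 0.128
finger_force: 60.2
```

```bash
python3 -c "
from h import *
plan(.509,-.030,.042,1.99,1)"
```

```text
from [ 0.5094 -0.0324  0.0446] yaw 1.0061 rows 1 F [-4.08 -1.37  7.41] T [-0.266  0.765  0.037]
[0.07, -0.06, 0.11, -9.84]
```

Request:
{"name": "arm_command", "arguments": {"steps": [10, 0, 0, 0, 0.5, 10, 0, 0, 0, 0.5, 10, 0, 0, 0, 0.2, 10, 0, 0, 0, 0]}}

```text
time: 9.42
eef_pos: [0.5093, -0.0323, 0.0446]
tcp_rot: [0.903, 0.429, -0.0, 0.001]
contact_force: [-4.1, -0.7, 8.1]
opening: 0.124
finger_force: 60.2
```

```bash
python3 -c "
from h import *
plan(.509,-.030,.042,1.99,1)"
```

```text
from [ 0.5093 -0.0323  0.0446] yaw 0.8876 rows 1 F [-4.15 -0.66  8.08] T [-0.169  0.807  0.237]
[0.07, -0.07, 0.1, -11.02]
```

Seat reached (0.24 N m). I'll add 0.08 rad and hold.

Request:
{"name": "arm_command", "arguments": {"steps": [10, 0, 0, 0, 0.4, 10, 0, 0, 0, 0.4, 10, 0, 0, 0, 0, 10, 0, 0, 0, 0, 10, 0, 0, 0, 0, 10, 0, 0, 0, 0, 10, 0, 0, 0, 0]}}

```text
time: 10.0
eef_pos: [0.5092, -0.0323, 0.0446]
tcp_rot: [0.919, 0.394, -0.0, 0.001]
contact_force: [-4.6, -0.9, 8.4]
opening: 0.123
finger_force: 60.3
```

```bash
python3 -c "
from h import *
plan(.509,-.030,.042,1.99,1)"
```

```text
from [ 0.5092 -0.0323  0.0446] yaw 0.8092 rows 1 F [-4.64 -0.91  8.36] T [-0.167  0.754  0.318]
[0.06, -0.07, 0.1, -11.81]
```

Request:
{"name": "arm_command", "arguments": {"steps": [10, 0, 0, 0, 0.3, 10, 0, 0, 0, 0, 10, 0, 0, 0, 0, 10, 0, 0, 0, 0, 10, 0, 0, 0, 0, 10, 0, 0, 0, 0, 10, 0, 0, 0, 0]}}

```text
time: 10.58
eef_pos: [0.5092, -0.0323, 0.0446]
tcp_rot: [0.925, 0.38, -0.001, 0.001]
contact_force: [-3.9, -0.5, 9.3]
opening: 0.127
finger_force: 60.4
```

```bash
python3 -c "
from h import *
plan(.509,-.030,.042,1.99,1)"
```

```text
from [ 0.5092 -0.0323  0.0446] yaw 0.7796 rows 1 F [-3.89 -0.45  9.27] T [-0.203  0.785  0.37 ]
[0.06, -0.07, 0.1, -12.1]
```

Held at about 0.37 N m. I'll unwind, release and lift.

Request:
{"name": "arm_command", "arguments": {"steps": [10, 0, 0, 0, -0.5, 10, 0, 0, 0, -0.5, 10, 0, 0, 0, -0.6, 10, 0, 0, 0, 0, 40, 0, 0, 0, 0, 50, 0, 0, 0, 0, 50, 0, 0, 0, 0, 50, 0, 0, 0, 0]}}

```text
time: 11.25
eef_pos: [0.5089, -0.0318, 0.0426]
tcp_rot: [0.892, 0.451, 0.0, -0.0]
contact_force: [-0.2, -0.1, -0.2]
opening: 0.504
finger_force: 0.0
```

Request:
{"name": "arm_command", "arguments": {"steps": [50, 0, 0, -0.8, 0, 50, 0, 0, -1, 0, 60, 0, 0, -1, 0, 60, 0, 0, -1, 0, 60, 0, 0, -1, 0, 60, 0, 0, -1, 0, 60, 0, 0, 0, 0]}}

```text
time: 11.83
eef_pos: [0.5122, -0.0326, 0.1937]
tcp_rot: [0.892, 0.452, 0.004, 0.003]
contact_force: [1.1, 1.1, 0.9]
opening: 0.603
finger_force: 0.0
```

```bash
python3 -c "
from h import *
plan(.458,-.197,.19,.165)"
```

```text
from [ 0.5122 -0.0326  0.1937] yaw 0.937 rows 8 F [1.08 1.13 0.91] T [ 0.015 -0.045 -0.026]
[-0.82, 0.27, 0.02, 0.96]
[-0.79, 0.35, 0.02, 0.96]
[-0.76, 0.42, 0.02, 0.96]
[-0.71, 0.49, 0.02, 0.96]
[-0.66, 0.56, 0.02, 0.96]
[-0.6, 0.62, 0.02, 0.96]
[-0.54, 0.68, 0.02, 0.96]
[-0.47, 0.72, 0.02, 0.96]
```

Request:
{"name": "arm_command", "arguments": {"steps": [60, -0.82, 0.27, 0.02, 0.96, 60, -0.79, 0.35, 0.02, 0.96, 60, -0.76, 0.42, 0.02, 0.96, 60, -0.71, 0.49, 0.02, 0.96, 60, -0.66, 0.56, 0.02, 0.96, 60, -0.6, 0.62, 0.02, 0.96, 60, -0.54, 0.68, 0.02, 0.96, 60, -0.47, 0.72, 0.02, 0.96]}}

```text
time: 12.5
eef_pos: [0.4547, -0.1969, 0.1827]
tcp_rot: [0.997, 0.082, -0.0, -0.001]
contact_force: [0.3, -0.4, 0.2]
opening: 0.598
finger_force: 0.0
```

Request:
{"name": "arm_command", "arguments": {"steps": [60, 0, 0, 0, 0, 60, 0, 0, 0, 0, 60, 0, 0, 0, 0]}}

```text
time: 12.75
eef_pos: [0.4553, -0.1957, 0.1831]
tcp_rot: [0.996, 0.085, -0.0, -0.001]
contact_force: [0.2, 0.3, -0.1]
opening: 0.601
finger_force: 0.0
```

```bash
python3 - <<'E'
from h import *
m,w=shot("wrist","w3",1); plan(.458,-.197,.19,.165,1)
q=proj(m,[[.458,-.197,.062]])[0].astype(int); x0=max(q[0]-55,0); y0=max(q[1]-42,0); print(q,x0,y0)
cv2.imwrite("pics/w3c.png",cv2.convertScaleAbs(cv2.resize(w[y0:y0+84,x0:x0+110],None,fx=7,fy=7,interpolation=cv2.INTER_CUBIC),alpha=1.2))
E
```

```text
from [ 0.4555 -0.1954  0.1833] yaw 0.1704 rows 1 F [0.02 0.32 0.69] T [ 0.035  0.014 -0.027]
[0.09, 0.08, -0.27, 0.05]
[260 183] 205 141
```

View pics/w3c.png

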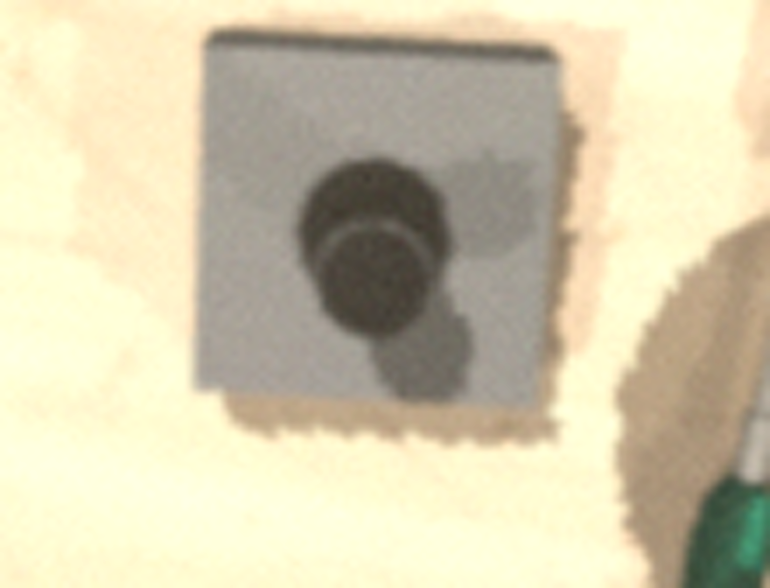

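The barrel top's centre is at (376,278) and the collar's at (374,231).

```bash
python3 - <<'E'
from h import *
m=ctrl.camera_model("wrist"); f=lambda p,z:onplane(m,((p[0]+.5)/7+205-.5,(p[1]+.5)/7+141-.5),z)
a=f((376,278),.062);b=f((374,231),.028);print(a,b,[f(p,.024).round(4) for p in [(208,45),(557,60),(543,407),(197,388)]]); c=(a+b)/2
plan(c[0],c[1],.036,.165)
E
```

```text
[ 0.46098242 -0.19433236  0.062     ] [ 0.46050332 -0.19422246  0.028     ] [array([ 0.4842, -0.1642,  0.024 ]), array([ 0.491 , -0.2177,  0.024 ]), array([ 0.4356, -0.2264,  0.024 ]), array([ 0.4293, -0.1705,  0.024 ])]
from [ 0.4555 -0.1954  0.1833] yaw 0.1704 rows 7 F [0.02 0.32 0.69] T [ 0.035  0.014 -0.027]
[0.03, -0.0, 0.84, 0.01]
[0.03, -0.0, 0.84, 0.01]
[0.03, -0.0, 0.84, 0.01]
[0.03, -0.0, 0.84, 0.01]
[0.03, -0.0, 0.84, 0.01]
[0.03, -0.0, 0.84, 0.01]
[0.03, -0.0, 0.84, 0.01]
```

Request:
{"name": "arm_command", "arguments": {"steps": [60, 0.21, 0, 0.8, 0.05, 60, 0, 0, 0.84, 0, 60, 0, 0, 0.84, 0, 60, 0, 0, 0.84, 0, 60, 0, 0, 0.84, 0, 60, 0, 0, 0.84, 0, 60, 0, 0, 0.84, 0, 60, 0, 0, 0, 0]}}

```text
time: 13.47
eef_pos: [0.458, -0.1923, 0.0336]
tcp_rot: [0.997, 0.083, -0.003, -0.003]
contact_force: [-0.9, 0.0, -0.8]
opening: 0.599
finger_force: 0.0
```

Request:
{"name": "arm_command", "arguments": {"steps": [60, 0, 0, 0, 0, 60, 0, 0, 0, 0, 60, 0, 0, 0, 0]}}

```text
time: 13.72
eef_pos: [0.462, -0.1958, 0.0395]
tcp_rot: [0.997, 0.082, 0.001, 0.001]
contact_force: [0.5, 0.2, 0.5]
opening: 0.602
finger_force: 0.0
```

```bash
python3 -c "
from h import *
plan(.4607,-.1944,.036,.165,1)"
```

```text
from [ 0.462  -0.1958  0.0395] yaw 0.1647 rows 1 F [0.53 0.17 0.55] T [-0.022  0.035  0.048]
[-0.04, -0.06, 0.14, -0.0]
```

Within 1.5 mm, so I'll nudge, grip and lift.

Request:
{"name": "arm_command", "arguments": {"steps": [60, -0.04, -0.06, 0.1, 0, 15, 0, 0, 0, 0, 15, 0, 0, 0, 0, 15, 0, 0, 0, 0, 15, 0, 0, 0, 0, 15, 0, 0, 0, 0, 15, 0, 0, 0, 0, 15, 0, 0, 0, 0], "squeeze": 40}}

```text
time: 14.38
eef_pos: [0.4598, -0.1944, 0.0359]
tcp_rot: [0.997, 0.082, 0.0, 0.0]
contact_force: [0.0, 0.3, 3.8]
opening: 0.168
finger_force: 39.0
```

```bash
python3 -c "
from h import *
plan(.4607,-.1944,.036,.165,1)"
```

```text
from [ 0.4598 -0.1944  0.0359] yaw 0.1637 rows 1 F [0.03 0.3  3.78] T [ 0.009  0.135 -0.022]
[0.04, 0.01, -0.01, -0.01]
```

Request:
{"name": "arm_command", "arguments": {"steps": [15, 0, 0, -0.3, 0, 15, 0, 0, -0.5, 0, 15, 0, 0, -0.7, 0, 15, 0, 0, -0.7, 0, 15, 0, 0, -0.7, 0, 15, 0, 0, 0, 0, 15, 0, 0, 0, 0, 15, 0, 0, 0, 0]}}

```text
time: 15.05
eef_pos: [0.4587, -0.1935, 0.1067]
tcp_rot: [0.997, 0.082, -0.001, -0.001]
contact_force: [-0.6, -0.2, -0.9]
opening: 0.172
finger_force: 39.4
```

```bash
python3 -c "
from h import *
plan(.4478,-.0404,.095,.165)"
```

```text
from [ 0.4587 -0.1935  0.1067] yaw 0.1637 rows 7 F [-0.55 -0.16 -0.91] T [ 0.016  0.005 -0.032]
[0.08, -0.87, 0.07, -0.0]
[0.08, -0.87, 0.07, -0.0]
[0.08, -0.87, 0.07, -0.0]
[0.08, -0.87, 0.07, -0.0]
[0.08, -0.87, 0.07, -0.0]
[0.08, -0.87, 0.07, -0.0]
[0.08, -0.87, 0.07, -0.0]
```

Request:
{"name": "arm_command", "arguments": {"steps": [15, 0.08, -0.87, 0, 0, 15, 0.08, -0.87, 0, 0, 15, 0.08, -0.87, 0, 0, 15, 0.08, -0.87, 0, 0, 15, 0.08, -0.87, 0.2, 0, 15, 0.08, -0.87, 0.4, 0, 15, 0.08, -0.87, 0.5, 0, 15, 0, 0, 0.4, 0]}}

```text
time: 15.72
eef_pos: [0.4459, -0.0383, 0.0676]
tcp_rot: [0.997, 0.083, -0.002, -0.001]
contact_force: [-0.6, 0.4, -0.9]
opening: 0.175
finger_force: 39.4
```

Request:
{"name": "arm_command", "arguments": {"steps": [15, 0, 0, 0, 0, 15, 0, 0, 0, 0, 15, 0, 0, 0, 0]}}

```text
time: 15.97
eef_pos: [0.4486, -0.0423, 0.0703]
tcp_rot: [0.997, 0.081, -0.0, 0.0]
contact_force: [-0.5, 0.0, 0.2]
opening: 0.171
finger_force: 39.4
```

```bash
python3 - <<'E'
from h import *
plan(.4478,-.0404,.058,.165,1)
m,w=shot("wrist","w4",1); q=proj(m,[[.4478,-.0404,.024]])[0].astype(int); x0=q[0]-60; y0=q[1]-50; print(q,x0,y0)
cv2.imwrite("pics/w4c.png",cv2.convertScaleAbs(cv2.resize(w[y0:y0+100,x0:x0+130],None,fx=6,fy=6,interpolation=cv2.INTER_CUBIC),alpha=1.1))
E
```

```text
from [ 0.4486 -0.0423  0.0703] yaw 0.163 rows 1 F [-0.48  0.04  0.15] T [ 0.035 -0.015  0.002]
[-0.02, -0.08, 0.49, -0.02]
[255 212] 195 162
```

View pics/w4c.png

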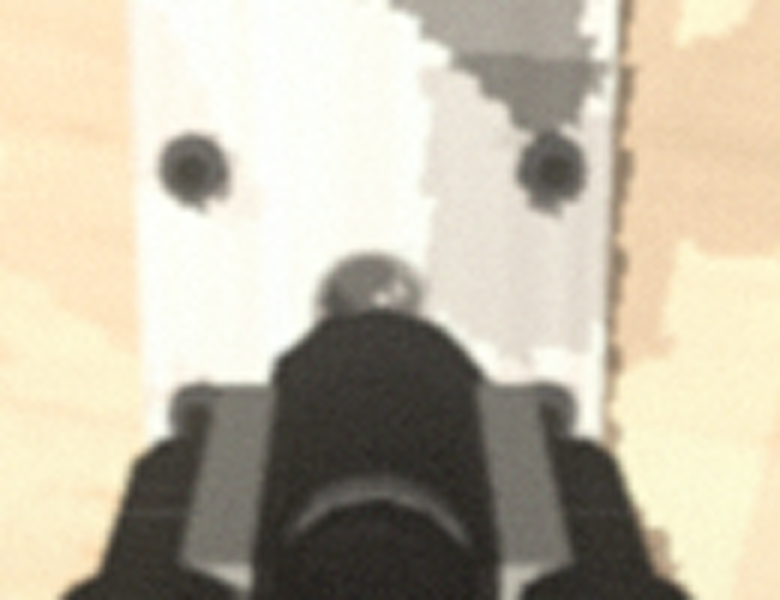

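Hole M is at about (371,306), with its top edge at 252. The front screws are at (193,166) and (552,166). The collar spans 270–485 with its front edge at 308, and the barrel top's rim front is near 482.

```bash
python3 - <<'E'
from h import *
s=ctrl.get_state(); m=ctrl.camera_model("wrist"); T=np.array(s["eef_pos"])
f=lambda p,z:onplane(m,((p[0]+.5)/6+195-.5,(p[1]+.5)/6+162-.5),z)
a=.163; ex=np.array([np.cos(a),np.sin(a),0]); ey=np.array([np.sin(a),-np.cos(a),0])
rel=lambda P:(np.round(1000*np.array([(P-T)@ex,(P-T)@ey]),1))
print("hole front edge",rel(f((371,252),.024)),"centre",rel(f((371,306),.024)), "L/R",rel(f((318,300),.024)),rel(f((427,300),.024)))
print("screws",rel(f((193,166),.027)),rel(f((552,166),.027)))
print("collar L/R",rel(f((270,390),.062)),rel(f((485,390),.062)),"front top",rel(f((379,308),.0623)),"front bottom",rel(f((379,308),.0583)))
print("barrel rim",rel(f((379,482),.096)))
print("hole est",rel(np.array([.4478,-.0404,.024])))
E
```

```text
hole front edge [ 6.  -1.7] centre [-0.8 -1.7] L/R [-0.  -8.1] [-0.   5.1]
screws [ 17.5 -22.3] [17.5 19.4]
collar L/R [  4.2 -11.5] [4.2 9.5] front top [12.8 -0.8] front bottom [11.4 -0.8]
barrel rim [10.8 -0.9]
hole est [-0.8 -2.3]
```

Request:
{"name": "arm_command", "arguments": {"steps": [15, -0.05, -0.03, 0.2, 0, 15, 0, 0, 0.2, 0, 15, 0, 0, 0.15, 0, 15, 0, 0, 0, 0, 15, 0, 0, 0, 0, 15, 0, 0, 0, 0]}}

```text
time: 16.52
eef_pos: [0.4471, -0.0411, 0.0566]
tcp_rot: [0.997, 0.082, 0.0, -0.0]
contact_force: [0.1, -0.2, -1.1]
opening: 0.171
finger_force: 39.4
```

```bash
python3 -c "
from h import *
plan(.4478,-.0404,.036,.165,1)"
```

```text
from [ 0.4471 -0.0411  0.0566] yaw 0.1636 rows 1 F [ 0.11 -0.24 -1.14] T [-0.03   0.022 -0.027]
[0.03, -0.02, 0.82, -0.01]
```

Request:
{"name": "arm_command", "arguments": {"steps": [15, 0, 0, 0.1, 0, 15, 0, 0, 0.1, 0, 15, 0, 0, 0.1, 0, 15, 0, 0, 0, 0, 15, 0, 0, 0, 0]}}

```text
time: 16.93
eef_pos: [0.4469, -0.041, 0.0488]
tcp_rot: [0.997, 0.082, -0.0, -0.0]
contact_force: [-0.3, -0.5, -0.2]
opening: 0.168
finger_force: 39.4
```

```bash
python3 -c "
from h import *
plan(.4478,-.0404,.036,.165,1)"
```

```text
from [ 0.4469 -0.041   0.0488] yaw 0.1638 rows 1 F [-0.28 -0.46 -0.25] T [ 0.024  0.017 -0.022]
[0.04, -0.02, 0.51, -0.01]
```

It's entering the hole with no force, so I'll continue.

Request:
{"name": "arm_command", "arguments": {"steps": [15, 0, 0, 0.1, 0, 15, 0, 0, 0.1, 0, 15, 0, 0, 0.1, 0, 15, 0, 0, 0.1, 0, 15, 0, 0, 0.08, 0, 15, 0, 0, 0, 0, 15, 0, 0, 0, 0]}}

```text
time: 17.52
eef_pos: [0.447, -0.041, 0.0369]
tcp_rot: [0.997, 0.082, -0.0, -0.0]
contact_force: [-0.4, 1.1, -1.0]
opening: 0.172
finger_force: 39.4
```

```bash
python3 -c "
from h import *
plan(.4478,-.0404,.036,.165,1)"
```

```text
from [ 0.447  -0.041   0.0369] yaw 0.1638 rows 1 F [-0.4   1.08 -0.99] T [-0.002  0.014  0.005]
[0.04, -0.02, 0.04, -0.01]
```

Request:
{"name": "arm_command", "arguments": {"steps": [15, 0, 0, 0.05, 0, 15, 0, 0, 0, 0, 15, 0, 0, 0, 0, 25, 0, 0, 0, 0, 40, 0, 0, 0, 0, 50, 0, 0, 0, 0, 50, 0, 0, 0, 0, 50, 0, 0, 0, 0], "squeeze": 20}}

```text
time: 18.18
eef_pos: [0.4471, -0.041, 0.0359]
tcp_rot: [0.997, 0.082, 0.0, -0.0]
contact_force: [-0.3, -0.6, -0.9]
opening: 0.499
finger_force: 0.0
```

Request:
{"name": "arm_command", "arguments": {"steps": [60, 0, 0, -0.4, 0, 60, 0, 0, -0.8, 0, 60, 0, 0, -1, 0, 60, 0, 0, -1, 0, 60, 0, 0, -1, 0, 60, 0, 0, -1, 0, 60, 0, 0, -1, 0, 60, 0, 0, 0, 0]}}

```text
time: 18.85
eef_pos: [0.4502, -0.042, 0.1976]
tcp_rot: [0.997, 0.082, 0.005, 0.002]
contact_force: [0.6, 0.0, 0.0]
opening: 0.6
finger_force: 0.0
```

Request:
{"name": "arm_command", "arguments": {"steps": [60, 0, 0, 0, 0, 60, 0, 0, 0, 0, 60, 0, 0, 0, 0]}}

```text
time: 19.1
eef_pos: [0.446, -0.0407, 0.1894]
tcp_rot: [0.997, 0.082, -0.001, -0.001]
contact_force: [-0.2, 0.7, -0.6]
opening: 0.598
finger_force: 0.0
```

```bash
python3 - <<'E'
from h import *
plan(.4478,-.0404,.036,.165,1)
m,w=shot("wrist","w5",1); q=proj(m,[[.4478,-.0404,.03]])[0].astype(int); x0=q[0]-65; y0=max(q[1]-70,0); print(q,x0,y0)
cv2.imwrite("pics/w5c.png",cv2.resize(w[y0:y0+100,x0:x0+130],None,fx=6,fy=6,interpolation=cv2.INTER_CUBIC))
E
```

```text
from [ 0.446  -0.0407  0.1894] yaw 0.1638 rows 1 F [-0.18  0.66 -0.57] T [-0.038 -0.044 -0.038]
[0.07, -0.0, 6.14, -0.01]
[258 175] 193 105
```

View pics/w5c.png

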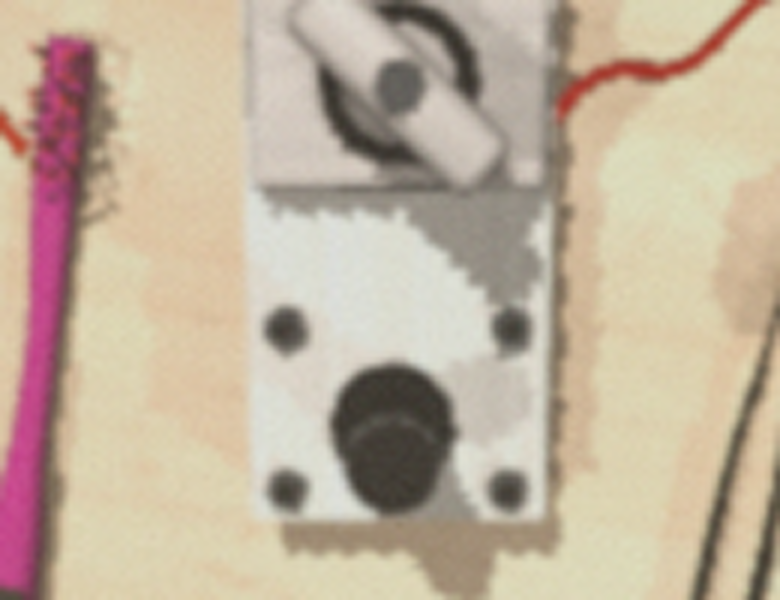

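The tag stands upright with its collar at (393,425), flush on the block between the screws. The nut is turned well away from its start, and the brush and tweezers haven't moved. Handing in now.

```bash
python3 -c "
from plant import ctrl
print(ctrl.sign_off())"
```

```text
the job is handed in; nothing more can be done
None
```

The middle block's nut was the loose one: I turned it down to its seat, held it at about 0.37 N m and released it, the tag stands home in that block's hole, and the job is handed in (no verdict was shown).

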